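# Swing the pinned chassis bar to the stout stop of the drilling jig

## Task

Set up the drilling jig for the model car's chassis bar: push the free end of the aluminium bar that sits on the jig's pivot pin, so that it swings round the pin until its edge rests against the stout round stop (not the slim one). Leave the bar lying flat on the jig with its hole still on the pin, and leave the loose spare bar on the bench alone.

Things in the scene. Friction and masses are not known exactly. Their poses are not given: they have to be found in the camera images.
- bar: The pinned bar: aluminium flat bar 260 long, 24 wide, 12 thick, 0.2 kg, flat on the jig board, turning freely on the pin (1 N of friction). Origin: pin hole's centre, underside (18 mm over the bench). x: along the bar to the free end, 245 mm away; y: across (edges at +-12 mm). At the start it points roughly at the robot between the stops, with 50 mm of clear board either side of its free end.
- pin (a point): Foot of the fixed upright steel pivot pin, on top of the plywood jig board (300 x 300 mm, its top 18 mm above the bench). The pin is 10 mm in diameter and 34 mm high, in the bar's 12 mm hole, at the side of the jig farthest from the robot.
- stout_stop: The stout stop: fixed upright steel cylinder, 32 mm in diameter, 34 mm high, on the jig board about 150 mm from the pin, to the left or right of the bar. Origin: centre of its foot, 18 mm above the bench; z up. A slim stop, as high but only 12 mm in diameter, stands on the other side of the bar about as far from the pin; it is not wanted.
- spare_bar_mid (a point): Centre (half-way up) of the loose spare bar, the same in shape and size as the pinned bar but lying on the bench beside the jig, on no pin. x runs along it. Not to be moved.

How it is judged (in metres and radians):
At the end, for the whole second after the job is handed in: The pinned bar's edge is against the stout stop (gap under 10 mm), its hole is still on the pin (within 8 mm) and it lies flat on the jig (within 0.1 rad) and at rest (y of stout_stop in the frame of bar between -0.038 and 0.038 m and x of stout_stop in the frame of bar above 0.08 m and distance between bar and pin below 0.008 m and angle between bar's own z axis and vertical below 0.1 rad and linear speed of bar below 0.01 m/s and angular speed of bar below 0.05 rad/s); the robot touches nothing.
It fails at once if the spare bar is moved by more than 20 mm (distance of spare_bar_mid from where it was at the start of the episode above 0.02 m).
It also fails if it takes over 29 s, if anything falls off the work surface, if the arm or the gripper's body presses on something with over 40 N, if the wrist force passes 120 N, or if a joint passes its speed limit or range.

## Robot

A 7-joint arm with a two-finger parallel gripper is mounted at the origin on the work surface. World frame = base frame: x ahead of the robot, y to its left, z up, the work surface at z = 0. Lengths are in m, angles in degrees, forces in N, time in s.
With the tool pointing down it reaches from about 0.425 to 1.025 m from the base axis. Payload 9.4 kg.
Tool frame: the origin (TCP) lies midway between the tips of the shut fingers; the grasp point (between the pads) lies r.grasp_offset behind it (r.grasp_offset is the distance from the TCP to the grasp point, in m); z points along the fingers, y is the direction in which the jaws open and shut (so a half turn about z gives the same grasp; the last joint's range is limited). The gripper opens to 93 mm and grips with 3 to 60 N. Pads are 15 mm wide; open, the fingers measure 128 mm over their backs; the gripper's body (75 mm by 188 mm) begins 65 mm behind the grasp point.
Start: joints at [67.282, 34.337, -0.143, 91.639, 0.103, 54.024, -4.572], TCP at [0.228, -0.688, 0.219] pointing down, gripper open.
Joint ranges: [-147.43, 147.43], [-19.82, 112.94], [-74.19, 73.91], [6.32, 146.72], [-59.91, 239.91], [6.04, 106.73], [-150.56, 150.56]. Speed limits (degrees/s): [127.2, 127.2, 172.46, 172.46, 180, 180, 180].

## Interface

Orientations are given as a 3x3 rotation matrix whose columns are the frame's x, y, z axes.
In Python, from station import r, optics, order gives the robot as it stands.
- The arm moves only by the shell command python3 -m jog 'ROWS' [FORCE]. ROWS is JSON, a list of rows, each a list of 7 numbers: the opening, from -1 (shut) to 1 (fully open), so that 0 is half open, then the shift along the tool's x, y, z in m, then the turn, a rotation vector about the tool's x, y, z in rad. In form: [[jaw, tx, ty, tz, ax, ay, az], ...]. A call has 1 to 8 rows; each row is the pose to reach, as a shift and turn from the pose commanded when the call began, along the tool's axes at that moment; what a row does not reach only later rows make up. A row lasts 1/10 s, in which the tool goes at most 50 mm and 8.59 degrees, less where a joint would pass 70% of its speed; a pose out of reach is approached as far as the arm can. A call with a gripper value outside its range is refused whole. The fingers move at their own pace and stop on an object; FORCE is the grip in N (left out, the last holds). Time passes only in rows, so rows that repeat a pose let the fingers close. It gives the time, the measured TCP pose, the force and the opening at its end, in the units of the state.
- r.observe(): the state, without advancing time (a new reading comes with each control period).
- optics.get_image(name): name is "scene" or "side" or "wrist"; returns (picture, depth): 384x512x3 uint8, red, green, blue; 384x512 float32, m along the optical axis (not along the pixel's ray), 0 where there is no reading.
- optics.calibration(name): a dict with "fx", "fy", "cx", "cy" (pixels), "pose" (4x4, takes a point from camera to world coordinates). Camera axes: x right, y up, looking along -z (the intrinsics and any distortion apply to the point x, -y, -z); pixel columns grow to the right and rows downward; lengths in m; the calibration is good to about 2 mm. A picture is of the moment at which its call begins: read the wrist's pose just before it. calibration takes no time and is no camera call; for the wrist camera it gives the pose at the moment of the call.
- order.finish_job(): hands the job in, once; it reports no verdict.
Trained networks look in the newest picture that a camera, given by its name, has taken for a name from the list of things; names that differ only in an ending like _2 or _b are one class to them, and where a whole thing is asked for, a point or a joint stands for the part that bears it (a point fixed in the world has none). Each returns a list of dicts, best first, with "confidence" (0 to 1); they miss things now and then, are a little off and sometimes report something else, mostly with a low value. They report only what shows in the picture. A call takes as long as a camera call.
- optics.cut_out(camera, name): "mask" (384x512 bool, what is visible of it) and "position" ([row, column] in pixels, amid what is visible of it).
The state is a dict: "time_s": time; "joint_positions": joint angles; "qd": joint speeds; "joint_efforts": joint torques, N m; "ee_pos": TCP position; "tcp_rot": TCP orientation; "wrist_force": force on the tool from outside, world axes, zero at the start; "ft_torque": the same for the moment, N m; "grip_width": finger opening in m.
Only numpy, scipy, OpenCV 4.12 (cv2) and the standard library are available. Lean on these libraries where they do the work, as an engineer would, in place of code of your own. Each camera call takes 0.05 s, during which the arm holds its last target.

## Working session

There is one attempt and no reset: what is moved stays moved. The work goes in short steps, Python scripts to look and compute and a shell command to move; the robot and the scene stay as the last step left them, time stands still between calls to the robot, and variables do not carry over. Pictures are saved under pics/ and viewed, and the job is handed in when it is done.

```bash
ls; mkdir -p pics
python3 - <<'E'
from station import r, optics, order
import cv2,numpy as np
s=r.observe();print(s['time_s'],s['ee_pos'],s['tcp_rot'],s['grip_width'],r.grasp_offset)
for n in ['scene','side']:
    im,d=optics.get_image(n);cv2.imwrite(f'pics/{n}1.png',im[:,:,::-1]);np.savez(f'{n}1.npz',im=im,d=d)
    c=optics.calibration(n);print(n,c)
    for t in ['bar','stout_stop','spare_bar_mid'] if n=='scene' else []:
        for o in optics.cut_out(n,t):print(t,o['confidence'],o['position'],o['mask'].sum())
E
```

```text
pics
0.0 [ 0.22772925 -0.68777517  0.21774391] [[ 9.49285223e-01  3.14415536e-01 -6.59998678e-04]
 [ 3.14416184e-01 -9.49284115e-01  1.46022853e-03]
 [-1.67407726e-04 -1.59368763e-03 -9.99998716e-01]] 0.09338296638225967 0.0188
scene {'fx': 463.72677669633333, 'fy': 463.72677669633333, 'cx': 252.58865161523863, 'cy': 188.03939487408286, 'pose': array([[-0.55926691, -0.56910611,  0.60277588,  1.11465164],
       [ 0.8287905 , -0.36799245,  0.42153039,  0.37670886],
       [-0.01807855,  0.73532292,  0.67747573,  0.63185357],
       [ 0.        ,  0.        ,  0.        ,  1.        ]])}
bar 0.67 [228.9, 304.0] 1743
bar 0.24 [233.8, 310.9] 18094
stout_stop 0.7 [231.3, 350.7] 450
spare_bar_mid 0.8 [283.8, 412.3] 2170
side {'fx': 394.40293830839926, 'fy': 394.40293830839926, 'cx': 260.02587922168914, 'cy': 194.215412642279, 'pose': array([[-0.9802616 ,  0.1108127 , -0.16373067,  0.48431443],
       [-0.19732269, -0.59983411,  0.77541137,  0.62967611],
       [-0.01228582,  0.79241377,  0.60986021,  0.5390568 ],
       [ 0.        ,  0.        ,  0.        ,  1.        ]])}
```

View pics/scene1.png

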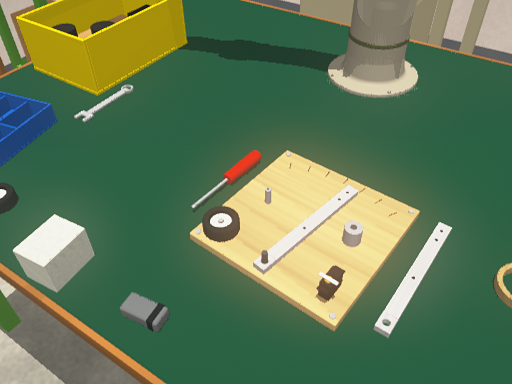

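View pics/side1.png

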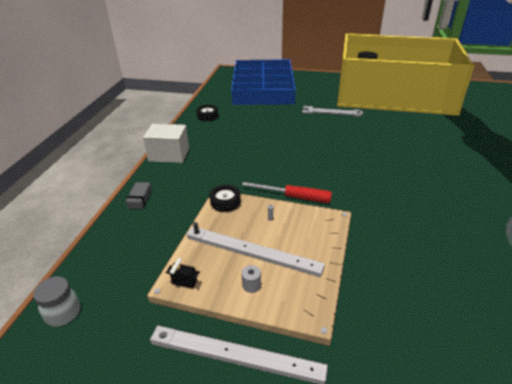

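The scene view shows the pin at about (264,257), the bar's free end at (352,190), the stout stop at (352,233), the slim stop at (268,196) and the spare bar around (412,284). The side view agrees. Next I'll turn these into positions.

```bash
cat > h.py <<'E'
import numpy as np
from station import r, optics
def pts(c,d,rc):
    rc=np.asarray(rc,float);z=d[rc[:,0].astype(int),rc[:,1].astype(int)]
    P=np.c_[(rc[:,1]-c['cx'])/c['fx']*z,-(rc[:,0]-c['cy'])/c['fy']*z,-z,np.ones(len(z))]
    return (P@c['pose'].T)[:,:3][z>0]
def cloud(n,d,m):return pts(optics.calibration(n),d,np.argwhere(m))
E
python3 - <<'E'
from h import *
import cv2
for n in ['scene','side']:
    im,d=optics.get_image(n)
    for t in ['bar','stout_stop','spare_bar_mid']:
        for o in optics.cut_out(n,t)[:2]:
            if o['mask'].sum()>6000: continue
            P=cloud(n,d,o['mask']);h=np.percentile(P[:,2],[5,50,90])
            top=P[np.abs(P[:,2]-(0.052 if 'stop' in t else .03 if t=='bar' else .012))<.005]
            (cc,sz,a)=cv2.minAreaRect(top[:,:2].astype(np.float32)) if len(top)>4 else (0,0,0)
            bp=cv2.boxPoints((cc,sz,a)).round(3).tolist()
            print(n,t,o['confidence'],o['position'],h.round(3),len(top),np.round(cc,3),np.round(sz,3),bp)
    # whatever stands above board region
    P=cloud(n,d,np.ones(d.shape,bool))
    print('all >60mm near',P[(P[:,2]>.04)&(P[:,0]>.4)&(P[:,0]<.95)&(P[:,1]<.2)&(P[:,1]>-.5)].shape)
E
python3 - <<'E'
from h import *
d=np.load('scene1.npz')['d'];c=optics.calibration('scene')
for nm,p in dict(pin=(252,264),free=(190,352),stout=(227,352),slim=(189,268),b1=(155,288),b2=(212,417),b3=(322,335),b4=(236,195),wheel=(218,221),clamp=(276,335)).items(): print(nm,pts(c,d,[p]).round(3))
E
```

```text
scene bar 0.75 [229.2, 303.8] [0.023 0.03  0.032] 1562 [0.604 0.139] [0.026 0.259] [[0.4740000069141388, 0.1509999930858612], [0.7279999852180481, 0.10100000351667404], [0.7329999804496765, 0.12700000405311584], [0.4790000021457672, 0.1770000010728836]]
scene stout_stop 0.85 [234.8, 350.3] [0.021 0.048 0.053] 233 [0.589 0.213] [0.031 0.03 ] [[0.5690000057220459, 0.20499999821186066], [0.5960000157356262, 0.19200000166893005], [0.609000027179718, 0.22100000083446503], [0.5820000171661377, 0.2329999953508377]]
all >60mm near (3499, 3)
side bar 0.73 [249.7, 260.1] [0.02  0.029 0.03 ] 1499 [0.603 0.14 ] [0.027 0.26 ] [[0.4729999899864197, 0.15199999511241913], [0.7279999852180481, 0.10300000011920929], [0.7329999804496765, 0.1289999932050705], [0.4779999852180481, 0.17800000309944153]]
side stout_stop 0.73 [278.0, 250.5] [0.022 0.049 0.052] 233 [0.588 0.215] [0.029 0.03 ] [[0.5730000138282776, 0.23000000417232513], [0.5730000138282776, 0.20000000298023224], [0.6019999980926514, 0.20100000500679016], [0.6019999980926514, 0.23000000417232513]]
side spare_bar_mid 0.94 [354.8, 242.4] [0.003 0.011 0.013] 2922 [0.586 0.331] [0.026 0.26 ] [[0.4560000002384186, 0.32499998807907104], [0.7149999737739563, 0.31200000643730164], [0.7170000076293945, 0.3370000123977661], [0.4569999873638153, 0.35100001096725464]]
all >60mm near (1363, 3)
pin [[0.716 0.117 0.054]]
free [[0.483 0.164 0.031]]
stout [[0.588 0.21  0.051]]
slim [[0.586 0.042 0.053]]
b1 [[0.444 0.001 0.019]]
b2 [[0.458 0.284 0.017]]
b3 [[0.745 0.261 0.018]]
b4 [[ 0.728 -0.019  0.02 ]]
wheel [[0.686 0.008 0.045]]
clamp [[0.697 0.233 0.055]]
```

Run:
```python
from h import *
for n in ['scene','side']:
    d=np.load(n+'1.npz')['d'];P=cloud(n,d,np.ones(d.shape,bool))
    print(n)
    for x in np.arange(.2,.9,.1):
        print(round(x,1),[ (round(float(q[:,2].max()),2) if len(q)else None) for y in np.arange(-.8,.4,.1) for q in [P[(abs(P[:,0]-x)<.05)&(abs(P[:,1]-y)<.05)&(P[:,2]<1)]]])
R=r.observe()['tcp_rot'];p=r.observe()['ee_pos']
pin=np.array([.7165,.117])
for w in [(.5,-.4,.22),(.53,-.15,.22),(.487,.119,.12),(.487,.119,.023)]: print(w,(R.T@(np.array(w)-p)).round(3))
```

```text
scene
0.2 [0.12, 0.1, 0.15, 0.15, 0.0, 0.0, 0.0, 0.0, 0.0, 0.0, 0.0, 0.0, 0.0]
0.3 [0.15, 0.11, 0.15, 0.15, 0.01, 0.0, 0.0, 0.0, 0.0, 0.0, 0.0, 0.0, 0.0]
0.4 [0.15, 0.11, 0.15, 0.15, 0.01, 0.0, 0.0, 0.0, 0.02, 0.02, 0.02, 0.0, 0.0]
0.5 [0.15, 0.15, 0.15, 0.15, 0.0, 0.0, 0.0, 0.03, 0.02, 0.03, 0.03, 0.02, 0.02]
0.6 [0.0, 0.05, 0.05, 0.05, 0.01, 0.0, 0.0, 0.03, 0.06, 0.03, 0.06, 0.02, 0.02]
0.7 [None, 0.05, 0.05, 0.05, 0.01, 0.01, 0.0, 0.02, 0.05, 0.05, 0.06, 0.02, 0.0]
0.8 [-0.74, -0.74, -0.74, 0.05, 0.03, 0.0, 0.07, 0.07, 0.01, 0.0, 0.02, 0.02, 0.0]
side
0.2 [0.15, 0.27, 0.3, 0.15, 0.0, 0.0, 0.0, 0.0, 0.0, 0.0, 0.0, 0.0, None]
0.3 [0.15, 0.27, 0.15, 0.15, 0.0, 0.0, 0.0, 0.0, 0.0, 0.0, 0.0, 0.0, None]
0.4 [0.15, 0.11, 0.15, 0.15, 0.0, 0.0, 0.0, 0.0, 0.02, 0.02, 0.02, 0.0, None]
0.5 [0.15, 0.15, 0.15, 0.15, 0.0, 0.0, 0.0, 0.03, 0.02, 0.03, 0.03, 0.02, 0.0]
0.6 [-0.0, 0.05, 0.05, 0.05, 0.0, 0.0, 0.0, 0.03, 0.05, 0.03, 0.05, 0.02, 0.0]
0.7 [0.05, 0.05, 0.04, 0.05, 0.0, 0.0, 0.0, 0.02, 0.05, 0.05, 0.06, 0.02, 0.0]
0.8 [0.05, 0.05, 0.05, 0.05, 0.03, 0.0, 0.07, 0.07, 0.0, 0.0, 0.0, 0.02, 0.0]
(0.5, -0.4, 0.22) [ 0.349 -0.188 -0.001]
(0.53, -0.15, 0.22) [ 0.456 -0.416 -0.001]
(0.487, 0.119, 0.12) [ 0.5   -0.685  0.099]
(0.487, 0.119, 0.023) [ 0.5   -0.685  0.196]
```

```bash
python3 -m jog '[[-1,0.09,-0.04,-0.02,0,0,-0.05],[-1,0.18,-0.09,-0.02,0,0,-0.1],[-1,0.27,-0.14,-0.02,0,0,-0.15],[-1,0.349,-0.188,-0.02,0,0,-0.2],[-1,0.349,-0.188,-0.02,0,0,-0.25],[-1,0.349,-0.188,-0.02,0,0,-0.3],[-1,0.349,-0.188,-0.02,0,0,-0.35],[-1,0.349,-0.188,-0.02,0,0,-0.4]]' 15
python3 - <<'E'
from h import *
s=r.observe();R=s['tcp_rot'];p=s['ee_pos'];print(s['time_s'],s['joint_positions'],R)
for w in [(.5,-.4,.22),(.53,-.15,.22),(.487,.119,.15),(.487,.119,.12)]: print(w,(R.T@(np.array(w)-p)).round(3))
E
```

```text
time_s: 1.45
ee_pos: [0.5015, -0.3983, 0.239]
tcp_rot: [[0.75, 0.661, 0.001], [0.661, -0.75, -0.0], [0.0, 0.001, -1.0]]
wrist_force: [0.5, 0.7, -0.6]
grip_width: 0.0337
1.45 [ 38.62123435  27.41893594  -7.73382325 101.81245744   4.56972612
  51.03399812 -19.74973562] [[ 7.50365091e-01  6.61023383e-01  5.64045139e-04]
 [ 6.61023590e-01 -7.50365051e-01 -3.22621649e-04]
 [ 2.09979305e-04  6.14931165e-04 -9.99999789e-01]]
(0.5, -0.4, 0.22) [-0.002  0.     0.019]
(0.53, -0.15, 0.22) [ 0.185 -0.167  0.019]
(0.487, 0.119, 0.15) [ 0.331 -0.398  0.089]
(0.487, 0.119, 0.12) [ 0.331 -0.398  0.119]
```

```bash
python3 -m jog '[[-1,0.185,-0.167,0.01,0,0,-0.1],[-1,0.185,-0.167,0.01,0,0,-0.2],[-1,0.185,-0.167,0.01,0,0,-0.3],[-1,0.185,-0.167,0.01,0,0,-0.4],[-1,0.185,-0.167,0.01,0,0,-0.45],[-1,0.331,-0.398,0.05,0,0,-0.5],[-1,0.331,-0.398,0.05,0,0,-0.5],[-1,0.331,-0.398,0.05,0,0,-0.5]]'
python3 - <<'E'
from h import *
s=r.observe();R=s['tcp_rot'];p=s['ee_pos']
for w in [(.487,.119,.15),(.487,.119,.12)]: print(w,(R.T@(np.array(w)-p)).round(3))
E
```

```text
time_s: 2.25
ee_pos: [0.5057, -0.0042, 0.2069]
tcp_rot: [[0.344, 0.939, 0.001], [0.939, -0.344, 0.0], [0.0, 0.001, -1.0]]
wrist_force: [1.1, 0.4, -0.5]
grip_width: 0.0003
(0.487, 0.119, 0.15) [ 0.109 -0.06   0.057]
(0.487, 0.119, 0.12) [ 0.109 -0.06   0.087]
```

```bash
python3 -m jog '[[-1,0.04,-0.025,0.03,0,0,0],[-1,0.08,-0.045,0.06,0,0,0],[-1,0.105,-0.06,0.1,0,0,0],[-1,0.105,-0.06,0.127,0,0,0],[-1,0.105,-0.06,0.127,0,0,0],[-1,0.105,-0.06,0.127,0,0,0]]'
python3 - <<'E'
from h import *
import cv2
s=r.observe();R=s['tcp_rot'];p=s['ee_pos'];print(p,s['wrist_force'])
im,d=optics.get_image('scene');cv2.imwrite('pics/s2.png',im[:,:,::-1])
for w in [(.487,.119,.023)]: print(w,(R.T@(np.array(w)-p)).round(4))
E
```

```text
time_s: 2.85
ee_pos: [0.4857, 0.1129, 0.0801]
tcp_rot: [[0.344, 0.939, -0.001], [0.939, -0.344, -0.001], [-0.001, -0.001, -1.0]]
wrist_force: [0.5, 0.5, 0.6]
grip_width: 0.0008
[0.48568374 0.11293771 0.08007559] [0.46440359 0.52976321 0.58093946]
(0.487, 0.119, 0.023) [ 0.0062 -0.0008  0.0571]
```

View pics/s2.png

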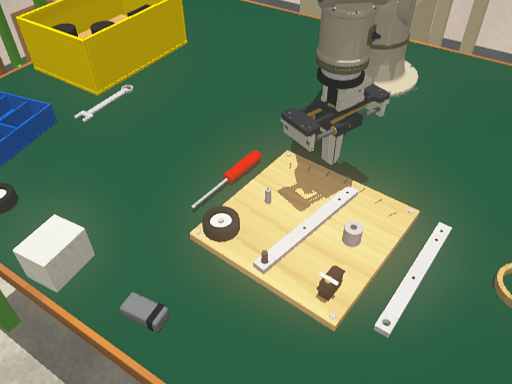

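The fingers at (333,150) are shut and clear of the bar, on the slim-stop side of it. Now I'll lower them.

```bash
python3 -m jog '[[-1,0,0,0.03,0,0,0],[-1,0,0,0.05,0,0,0],[-1,0,0,0.057,0,0,0],[-1,0,0,0.057,0,0,0],[-1,0,0,0.057,0,0,0]]'
```

```text
time_s: 3.4
ee_pos: [0.4866, 0.113, 0.0242]
tcp_rot: [[0.345, 0.939, 0.002], [0.939, -0.345, 0.0], [0.001, 0.001, -1.0]]
wrist_force: [-0.2, 0.6, 0.5]
grip_width: 0.0006
```

```bash
python3 -m jog '[[-1,0.015,-0.001,0.001,0,0,0],[-1,0.027,-0.002,0.001,0,0,0],[-1,0.036,-0.004,0.001,0,0,0],[-1,0.045,-0.005,0.001,0,0,0],[-1,0.054,-0.007,0.001,0,0,0],[-1,0.063,-0.008,0.001,0,0,0],[-1,0.07,-0.009,0.001,0,0,0],[-1,0.07,-0.009,0.001,0,0,0]]'
python3 - <<'E'
from h import *
import cv2
for n in ['scene','side']:
    im,d=optics.get_image(n);cv2.imwrite(f'pics/{n}3.png',im[:,:,::-1])
print(r.observe()['ee_pos'])
E
```

```text
time_s: 4.2
ee_pos: [0.5016, 0.1837, 0.0218]
tcp_rot: [[0.342, 0.94, 0.0], [0.94, -0.342, 0.001], [0.001, -0.0, -1.0]]
wrist_force: [0.1, 0.2, -0.1]
grip_width: 0.0005
[0.50125409 0.18227727 0.02177011]
```

View pics/side3.png

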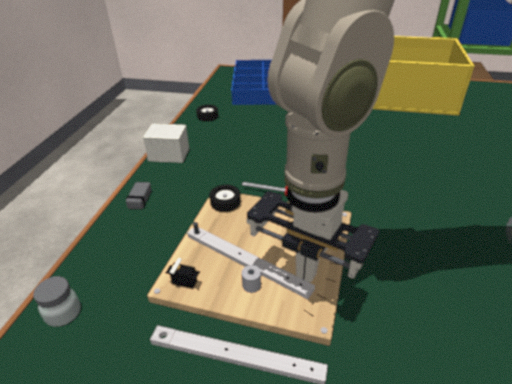

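View pics/scene3.png

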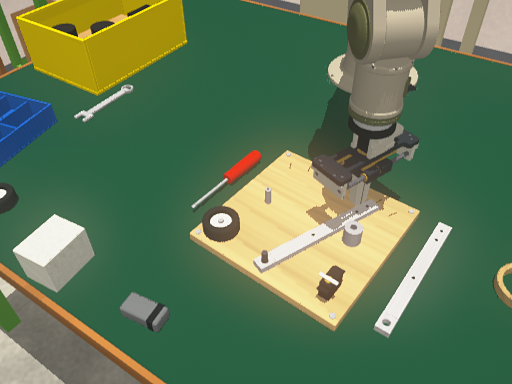

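The bar has swung with the fingers. It now lies close to the stout stop, which is at (352,233) in the scene view and (251,280) in the side view. I'll go on in small steps and watch the force.

```bash
python3 -m jog '[[-1,0.004,-0.001,0,0,0,0],[-1,0.008,-0.001,0,0,0,0],[-1,0.012,-0.002,0,0,0,0],[-1,0.014,-0.002,0,0,0,0],[-1,0.014,-0.002,0,0,0,0]]'; python3 -m jog '[[-1,0.002,0,0,0,0,0],[-1,0.003,0,0,0,0,0],[-1,0.003,0,0,0,0,0]]'
cat > m.py <<'E'
from h import *
import cv2
for n in ['scene','side']:
    im,d=optics.get_image(n);P=cloud(n,d,np.ones(d.shape,bool))
    for o in optics.cut_out(n,'bar')[:1]:
        P=cloud(n,d,o['mask']);top=P[np.abs(P[:,2]-.03)<.004]
        (l)=cv2.fitLine(top[:,:2].astype(np.float32),cv2.DIST_HUBER,0,.002,.01).ravel()
        u=l[:2]*(-1 if l[0]>0 else 1);nrm=np.array([u[1],-u[0]])
        print(n,o['confidence'],'z',np.percentile(P[:,2],[5,50,95]).round(3),'angle',np.degrees(np.arctan2(u[1],-u[0])),'stop off',[float((q-l[2:])@nrm) for q in [np.array([.589,.214])]],'pin off',float((np.array([.7165,.117])-l[2:])@nrm),'far end',(top[:,:2]@u).min()-np.array([.7165,.117])@u)
s=r.observe();print(s['time_s'],s['ee_pos'],s['wrist_force'])
E
python3 m.py
```

```text
time_s: 4.8
ee_pos: [0.5045, 0.1964, 0.0219]
tcp_rot: [[0.343, 0.939, 0.0], [0.939, -0.343, 0.0], [0.0, 0.0, -1.0]]
wrist_force: [-0.2, 0.5, 0.9]
grip_width: 0.0005
time_s: 5.1
ee_pos: [0.5054, 0.1989, 0.0219]
tcp_rot: [[0.344, 0.939, 0.0], [0.939, -0.344, 0.0], [0.0, 0.0, -1.0]]
wrist_force: [0.5, -0.1, 0.1]
grip_width: 0.0
scene 0.84 z [0.023 0.03  0.032] angle 26.41435 stop off [0.028546218935299794] pin off -0.0016074271314850282 far end -0.01324775412712853
side 0.96 z [0.02  0.029 0.031] angle 26.78973 stop off [0.027211899645373978] pin off -0.001910281859590811 far end -0.011417287012375765
5.3 [0.50538887 0.19883466 0.02189572] [-0.34256339 -0.62489887  0.44770892]
```

```bash
python3 -m jog '[[-1,0.002,0,0,0,0,0],[-1,0.002,0,0,0,0,0],[-1,0.002,0,0,0,0,0]]'; python3 -m jog '[[-1,0.002,0,0,0,0,0],[-1,0.002,0,0,0,0,0],[-1,0.002,0,0,0,0,0]]'
```

```text
time_s: 5.6
ee_pos: [0.5057, 0.1997, 0.0218]
tcp_rot: [[0.344, 0.939, -0.001], [0.939, -0.344, -0.001], [-0.002, -0.0, -1.0]]
wrist_force: [-0.7, -6.1, 1.7]
grip_width: 0.0005
time_s: 5.9
ee_pos: [0.5058, 0.1999, 0.0217]
tcp_rot: [[0.346, 0.938, -0.002], [0.938, -0.346, -0.004], [-0.004, -0.001, -1.0]]
wrist_force: [-1.6, -9.5, 5.1]
grip_width: 0.0003
```

The force has risen to about 10 N while the TCP has stopped, so the bar is against the stop. I'll back off straight along the push direction, then lift.

```bash
python3 -m jog '[[-1,-0.004,0,0,0,0,0],[-1,-0.015,0,0,0,0,0],[-1,-0.035,0,0,0,0,0],[-1,-0.045,0,0,0,0,0],[-1,-0.045,0,-0.04,0,0,0],[-1,-0.05,0,-0.09,0,0,0],[-1,-0.06,0,-0.13,0,0,0],[-1,-0.06,0,-0.13,0,0,0]]';python3 -m jog '[[-1,-0.04,0.03,-0.03,0,0,0],[-1,-0.08,0.06,-0.03,0,0,0],[-1,-0.08,0.06,-0.03,0,0,0],[-1,-0.08,0.06,-0.03,0,0,0]]'; python3 m.py
python3 - <<'E'
from h import *
import cv2
for n in ['scene','side']:
    im,d=optics.get_image(n);cv2.imwrite(f'pics/{n}4.png',im[:,:,::-1])
    for o in optics.cut_out(n,'spare_bar_mid')[:1]:
        P=cloud(n,d,o['mask']);t=P[abs(P[:,2]-.012)<.005]; print(n,cv2.minAreaRect(t[:,:2].astype(np.float32)))
E
```

```text
time_s: 6.7
ee_pos: [0.4876, 0.145, 0.1564]
tcp_rot: [[0.346, 0.938, 0.007], [0.938, -0.346, 0.002], [0.004, 0.006, -1.0]]
wrist_force: [-0.1, 0.2, -0.1]
grip_width: 0.0005
time_s: 7.1
ee_pos: [0.5148, 0.048, 0.1814]
tcp_rot: [[0.348, 0.938, -0.0], [0.938, -0.348, -0.001], [-0.001, -0.0, -1.0]]
wrist_force: [0.2, 0.6, -0.3]
grip_width: 0.0005
scene 0.67 z [0.021 0.03  0.032] angle 26.644508 stop off [0.028417108049253154] pin off -0.0011042527802193512 far end -0.013336727989036068
side 0.65 z [0.018 0.029 0.031] angle 26.935421 stop off [0.027193402391838598] pin off -0.0015280933557275914 far end -0.012157923241913893
7.3 [0.51428275 0.05196564 0.18134319] [-0.82206525  0.06689723 -0.69021661]
scene ((0.5867965817451477, 0.32945823669433594), (0.024279261007905006, 0.2593096196651459), 87.01659393310547)
side ((0.5860412120819092, 0.3313600420951843), (0.025419650599360466, 0.25874894857406616), 87.05847930908203)
```

View pics/scene4.png

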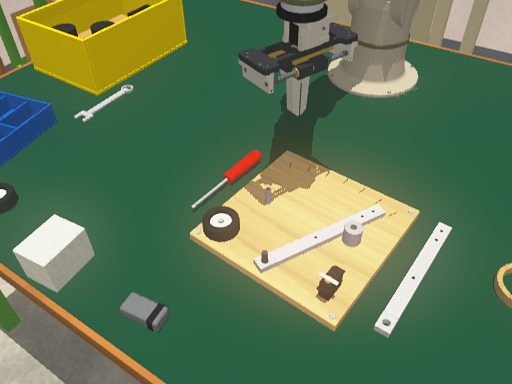

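View pics/side4.png

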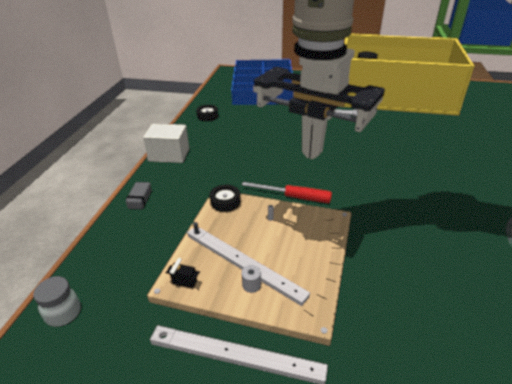

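The bar lies against the stout stop at (352,233) in the scene view, flat and still on the pin at (264,257). The arm is clear and the spare bar hasn't moved.

```bash
python3 -c "
from station import order;print(order.finish_job())"
```

```text
the job is handed in; nothing more can be done
None
```

The bar now rests against the stout stop, and I handed the job in at about 7.5 s; finishing reports no verdict. I pushed its free end round the pin with the shut fingers until the TCP stopped moving and the force rose to about 10 N. Then I backed off and lifted clear.

Last checks, from both cameras:
- **Contact:** the stop's centre is 27–28 mm from the bar's centre line. Edge contact is 28 mm and the limit is 38 mm.
- **On the pin:** the pin is 1–2 mm off the bar's centre line, and the far end sits 12–13 mm past the pin (nominally 15 mm).
- **Lying flat:** the bar's top is at 29–30 mm, as it should be when flat on the jig. The bar's angle changed by about 0.2° or less when the fingers backed off.
- **Spare bar:** it is where it was to within the roughly 2 mm the cameras can tell. The scene camera did not find it in one early look; the side camera did.
- **Robot:** the fingers are about 0.18 m up, touching nothing, with wrist force near zero.

No check failed or disagreed beyond 1–2 mm of camera error.

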